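# Index the specimen carriage by one hole and hold its pin home

## Robot

A 6-joint arm with a two-finger parallel gripper is mounted at the origin on the work surface. World frame = base frame: x ahead of the robot, y to its left, z up, the work surface at z = 0. Lengths are in m, angles in rad, forces in N, time in s.
With the tool pointing down it reaches from about 0.35 to 0.975 m from the base axis. Payload 4.9 kg.
Tool frame: the origin (TCP) lies midway between the tips of the shut fingers; the grasp point (between the pads) lies 19 mm behind it; z points along the fingers, y is the line along which they close (so a half turn about z gives the same grasp; the last joint's range is limited). The gripper opens to 85 mm and grips with 20 to 120 N. Pads are 22 mm wide; open, the fingers measure 114 mm over their backs; the gripper's body (76 mm by 85 mm) begins 54 mm behind the grasp point. The pads swing forward as they close: fully open they stand 13 mm farther back than shut.
Start: joints at [-1.232, 0.053, 1.613, -0, 1.476, -0.119], TCP at [0.276, -0.561, 0.231] pointing down, gripper open.
Joint ranges: [-3.01, 3.01], [-1.01, 2.22], [0.06, 2.58], [-1.02, 4.17], [0.09, 2.62], [-3.14, 3.14]. Speed limits (rad/s): [2.57, 2.57, 3.14, 3.14, 3.14, 3.14].

## Interface

Orientations are given as a rotation vector (axis times angle).
In Python, from station import telemetry, optics, ctrl gives the robot as it stands.
- The arm moves only by the shell command python3 -m pendant 'ROWS' [FORCE]. ROWS is JSON, one flat list of numbers, 7 for each row, row after row: the turn, a rotation vector about the tool's x, y, z as a fraction of full scale, then the shift along the tool's x, y, z as a fraction of full scale, then the opening, from 0 (shut) to 1 (fully open). In form: [ax, ay, az, tx, ty, tz, fingers, ax, ay, az, tx, ty, tz, fingers, ...]. A call has 1 to 12 rows; each row is the pose to reach, as a shift and turn from the pose commanded when the call began, along the tool's axes at that moment; what a row does not reach only later rows make up. Full scale, the value 1, is 300 mm for a shift and 30 degrees for a turn. A row lasts 1/8 s, in which the tool goes at most 62.5 mm and 10.7 degrees, less where a joint would pass 70% of its speed; a pose out of reach is approached as far as the arm can. A call with a number of a shift or a turn outside -1 to 1 is refused whole. A call with a gripper value outside its range is refused whole. The fingers move at their own pace and stop on an object; FORCE is the grip in N (left out, the last holds). Time passes only in rows, so rows that repeat a pose let the fingers close. It gives the time, the measured TCP pose, the force, the opening and the grip force at its end, in the units of the state.
- telemetry.get_obs(): the state, without advancing time (a new reading comes with each control period).
- optics.get_image(name): name is "scene" or "top" or "wrist"; returns a dict with "image" (400x640x3 uint8, red, green, blue), "depth" (400x640 float32, m along the optical axis (not along the pixel's ray), 0 where there is no reading), "fx", "fy", "cx", "cy" (pixels), "rvec" (rotation vector, rad) and "tvec" (3), from world to camera coordinates, as OpenCV has them. Camera axes: x right, y down, z forward; pixel columns grow to the right and rows downward; lengths in m; the calibration is good to about 2 mm. The wrist camera is an equidistant fisheye: a pixel r from the principal point sees the ray r / f radians off the axis. A picture is of the moment at which its call begins.
- ctrl.finish_job(): hands the job in; it is judged then, once.
The state is a dict: "t": time; "q": joint angles; "dq": joint speeds; "effort": joint torques, N m; "tool_pos": TCP position; "tool_rot": TCP orientation; "contact_force": force on the tool from outside, world axes, zero at the start; "wrist_torque": the same for the moment, N m; "opening": finger opening in m; "grip_force": force on a finger pad.
Only numpy, scipy, OpenCV 4.12 (cv2) and the standard library are available. Lean on these libraries where they do the work, as an engineer would, in place of code of your own. Each camera call takes 0.05 s, during which the arm holds its last target. There are 200 camera calls.

## Task

Pull the black knob of the specimen carriage's spring lock up until its pin is clear of the rail, slide the carriage exactly one hole along the rail towards the small spot lamp, and let the pin drop into that hole. Then push the knob down until the pin is fully home and finish while still holding it there: the spring lifts the pin a little if you let go, and the picture is taken while you hold. Handle the knob gently, squeezing it with about 15 N and never more than 30 N, keep the glass dish in its tray without touching it, and leave everything else where it is.

Things in the scene. Friction and masses are not known exactly. Their poses are not given: they have to be found in the camera images.
- rail: aluminium indexing rail fixed flat on the table, 350 mm long along its own y; foot 84 mm wide, 8 mm high; upper part 60 mm wide, top 34 mm above the table; five slots 11 mm long (y) by 14 mm wide in its middle line at y = -80, -40, 0, 40, 80 mm; black end caps 42 mm high. Origin: middle of the underside; z up. Place and yaw vary
- carriage (a joint): position (m) of the white carriage along the rail's +y: starts at 0, pin in the middle slot; stops at -0.095 and 0.095. Pin out, it slides with 1.5 to 3 N; pin in a slot, it has 1.5 mm play either way. Plate top 44 mm above the table: 50 mm wide (y) at the knob, widening to an 84 mm dish tray on the rail's +x side. A steel sleeve 24 mm thick stands under the knob, top 60 mm above the table
- plunger (a joint): height (m) of the lock pin above fully home: 0 = fully home, pin 16 mm deep in the slot; about 0.006 = where the spring leaves it, locked, when let go; above 0.016 = clear of the rail; 0.026 = upper stop. About 5 N of push brings it fully home, about 10 N of pull brings it clear. The pin is 8 mm thick, its round tip finds a slot from up to 3 mm off
- knob (a point): point on the axis of the black plastic knob that pulls the pin: an upright cylinder 26 mm in diameter, 30 mm high, that does not turn. The point is 13 mm below its top, 84 mm above the table with the pin fully home (90 mm at the start), straight above the rail's middle line. Brittle: do not squeeze it with more than 30 N
- lamp: small black spot lamp fixed on the table beyond one end of the rail: base 60 x 60 x 18 mm, a thin steel stem and a lying cylindrical head 34 mm thick and 46 mm long, 92 mm high overall. Origin: middle of its underside. Which end of the rail it stands at varies: the carriage goes towards it, so its y in the rail's frame gives the sign
- block: square black block 60 x 60 x 52 mm with a steel plate on top, fixed beyond the other end of the rail. Origin: middle of its underside
- dish: loose round glass dish, 60 mm in diameter, 14 mm high, standing in the carriage's tray. Origin: middle of its underside
- dish_seat (a point): middle of the carriage's tray floor, 44 mm above the table and 88 mm from the knob's axis on the rail's +x side; the tray's 6 mm high rim leaves the dish 3 mm play each way
- vial: amber vial with a white cap, 30 mm in diameter, 55 mm high, on the table near the rail. Origin: middle of its underside
- jar: clear jar with a white cap, 40 mm in diameter, 50 mm high, beyond the rail. Origin: middle of its underside
- forceps: steel forceps, 110 mm long, lying flat, 6 mm high. Origin: middle of the underside
- bottle: clear bottle with a blue cap, 68 mm in diameter, 190 mm high. Origin: middle of its underside
- case: blue hard spectacle case 160 x 60 x 38 mm. Origin: middle of its underside
Not all that is in view belongs to the job. Of the things that look like the dish, the middle-sized one is meant.

How it is judged:
On the way, in this order (a step that is already met when the one before it is completed fails the run):
1. the pin is pulled clear of the rail at the starting slot (value of joint plunger above 0.015 m and value of joint carriage between -0.008 and 0.008 m), for 0.05 s.
2. the carriage stands at the next slot towards the lamp with the pin dropped into it (((y of lamp in the frame of rail above 0 m and value of joint carriage between 0.0365 and 0.0435 m) or (y of lamp in the frame of rail below 0 m and value of joint carriage between -0.0435 and -0.0365 m)) and value of joint plunger below 0.009 m), for 0.1 s.
At the end, for the whole second after the job is handed in: The carriage is within 3.5 mm of the next slot towards the lamp, the pin is held within 2.5 mm of fully home by the fingers (more than 2 N of contact on the knob), and the dish rests level in its tray within 12 mm of its middle (((y of lamp in the frame of rail above 0 m and value of joint carriage between 0.0365 and 0.0435 m) or (y of lamp in the frame of rail below 0 m and value of joint carriage between -0.0435 and -0.0365 m)) and value of joint plunger below 0.0025 m and contact force between the fingers and plunger above 2 N and distance between dish and dish_seat below 0.012 m and angle between dish's own z axis and vertical below 0.15 rad and linear speed of dish below 0.02 m/s); the arm keeps its last pose, push and grip.
It fails at once if the knob is squeezed or pushed too hard (both fingers' forces added) (contact force between the fingers and plunger above 75 N).
It fails at once if the dish is touched by the robot (contact force between the arm and dish above 1 N).
It fails at once if the dish leaves its tray (not (distance between dish and dish_seat below 0.012 m)).
It fails at once if a bystander is moved more than 20 mm (distance of any of vial, jar, forceps, bottle, case from where it was at the start of the episode above 0.02 m).
It also fails if it takes over 38 s, if anything falls off the work surface, if the arm or the gripper's body presses on something with over 40 N, if the wrist force passes 120 N, or if a joint passes its speed limit or range.

## Working session

There is one attempt and no reset: what is moved stays moved. The work goes in short steps, Python scripts to look and compute and a shell command to move; the robot and the scene stay as the last step left them, time stands still between calls to the robot, and variables do not carry over. Pictures are saved under pics/ and viewed, at most 10 in all, crops included, and the job is handed in when it is done.

```bash
mkdir -p pics; cat > h.py <<'E'
import numpy as np,cv2
from station import telemetry,optics,ctrl
from scipy.spatial.transform import Rotation as R
def grab(n,f):
    d=optics.get_image(n); cv2.imwrite('pics/'+f+'.png',d['image'][:,:,::-1]); np.save('pics/'+f+'.npy',d,allow_pickle=True); return d
def load(f): return np.load('pics/'+f+'.npy',allow_pickle=True).item()
def world(d,u,v,z=None,win=1):
    Rm=cv2.Rodrigues(np.array(d['rvec'],float))[0]; t=np.array(d['tvec']).ravel()
    ray=np.array([(u-d['cx'])/d['fx'],(v-d['cy'])/d['fy'],1])
    c=-Rm.T@t; r=Rm.T@ray
    if z is None:
        p=d['depth'][v-win:v+win+1,u-win:u+win+1]; s=np.median(p[p>0])
    else: s=(z-c[2])/r[2]
    return c+s*r
E
python3 - <<'E'
from h import *
for n in('scene','top'): 
    d=grab(n,n+'0'); print(n,d['fx'],d['rvec'],d['tvec'])
o=telemetry.get_obs(); print(o['tool_pos'],R.from_rotvec(o['tool_rot']).as_matrix().round(3),o['t'])
E
```

```text
scene 482.68805149779854 [ 2.08761752  1.64692611 -0.45458767] [-0.13410993 -0.46116163  1.56658015]
top 458.2645879782507 [ 2.15953472 -2.1000232   0.1342573 ] [0.01131793 0.58999924 1.30660373]
[ 0.27605167 -0.56012642  0.23020857] [[ 0.897  0.442 -0.001]
 [ 0.442 -0.897  0.002]
 [ 0.    -0.002 -1.   ]] 0.1
```

View pics/top0.png

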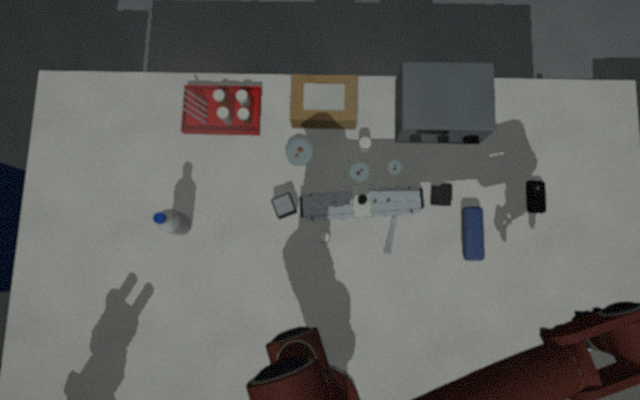

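View pics/scene0.png

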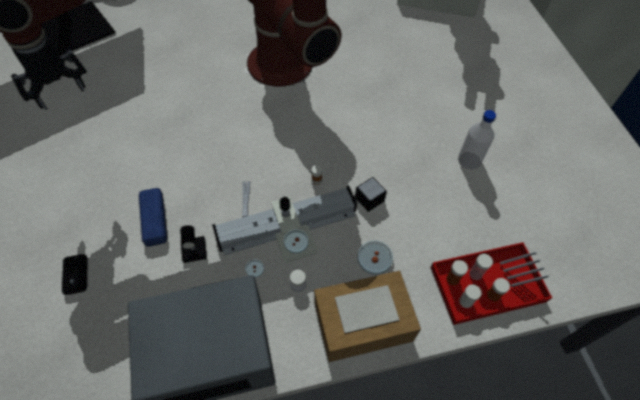

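The top view shows the rail from (302,207) to (423,197). The lamp is beyond its right end at (441,194) and the block is at (284,205). There are three dish-like things: a large one at (299,150), a middle one at (359,172) next to the knob at (362,200), and a small one at (394,167). The middle one fits, because it stands in the carriage tray. I'll confirm that in an enlarged crop.

```bash
python3 - <<'E'
from h import *
a=load('top0')['image'][130:230,265:465,::-1]; b=load('scene0')['image'][160:285,170:400,::-1]
a=cv2.resize(a,(600,300),interpolation=cv2.INTER_CUBIC);b=cv2.resize(b,(552,300),interpolation=cv2.INTER_CUBIC)
b=cv2.copyMakeBorder(b,0,0,0,48,cv2.BORDER_CONSTANT)
cv2.imwrite('pics/crop.png',cv2.convertScaleAbs(np.vstack([a,b]),alpha=1.5))
E
```

```text
(no output)
```

View pics/crop.png

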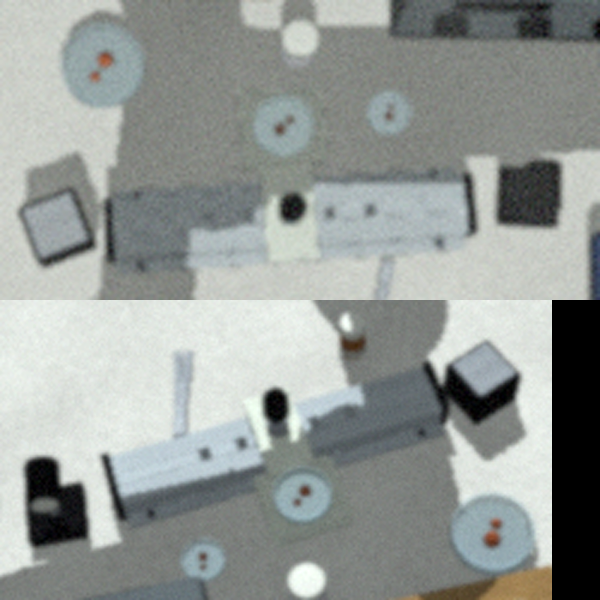

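The crop confirms it: the middle dish, at crop (283,125), sits in the tray beside the knob at (292,207). The lamp is at the right end, towards world -y.

```bash
python3 - <<'E'
from h import *
t=load('top0');s=load('scene0')
T=lambda x,y,z:world(t,265+x/3,130+y/3,z)
S=lambda x,y,z:world(s,170+x/2.4,160+(y-300)/2.4,z)
k=T(292,207,.103);print('knob',k,S(276,395,.103))
a,b=T(109,231,.042),T(470,205,.042);print('caps',a,b,(a+b)/2)
c,e=T(330,212,.034),T(370,210,.034);print('slots',c,e)
a2,b2=S(436,390,.042),S(112,487,.042);print('capsS',a2,b2,(a2+b2)/2)
d=T(283,125,.05);print('dish',d)
for p,q in((a,b),(a2,b2)):
  v=p-q;print('yaw of rail y',np.degrees(np.arctan2(v[1],v[0])),np.linalg.norm(v))
v=d-k;print('rail x dir',np.degrees(np.arctan2(v[1],v[0])),np.linalg.norm(v))
o=telemetry.get_obs();M=R.from_rotvec(o['tool_rot']).as_matrix()
print('tool y ang',np.degrees(np.arctan2(M[1,1],M[0,1])),o['opening'])
g=np.array([k[0],k[1],.2]);print('shift',M.T@(g-o['tool_pos'])/.3)
E
```

```text
knob [ 0.58635952 -0.09845692  0.103     ] [ 0.58672568 -0.09557124  0.103     ]
caps [0.56739242 0.07667564 0.042     ] [ 0.60249122 -0.27677562  0.042     ] [ 0.58494182 -0.10004999  0.042     ]
slots [ 0.59320873 -0.14073712  0.034     ] [ 0.59623594 -0.18010744  0.034     ]
capsS [0.58089381 0.07774021 0.042     ] [ 0.61870703 -0.27491585  0.042     ] [ 0.59980042 -0.09858782  0.042     ]
dish [ 0.67638687 -0.09199493  0.05      ]
yaw of rail y 95.6710543090148 0.35518969373927667
yaw of rail y 96.12010485437972 0.35467752035798483
rail x dir 4.105534791051784 0.10466938893283226
tool y ang -63.77140724006532 0.0855107139535927
shift [ 1.60795818 -0.92313089  0.1026992 ]
```

```bash
python3 -m pendant '[0,0,0.69,0.8,-0.46,0,1,0,0,0.69,0.8,-0.46,0,1,0,0,0.69,0.8,-0.46,0,1,0,0,0.69,0.8,-0.46,0,1,0,0,0.69,0.8,-0.46,0,1,0,0,0.69,0.8,-0.46,0,1]' 20; python3 - <<'E'
from h import *
o=telemetry.get_obs();M=R.from_rotvec(o['tool_rot']).as_matrix()
print(o['tool_pos'],'tool y ang',np.degrees(np.arctan2(M[1,1],M[0,1])),o['t'])
print('shift',M.T@(np.array([.5865,-.0975,.17])-o['tool_pos'])/.3)
E
```

```text
t: 0.85
tool_pos: [0.4312, -0.3291, 0.2308]
tool_rot: [-3.137, -0.157, 0.001]
contact_force: [0.2, -0.7, 0.6]
opening: 0.0853
grip_force: 0.0
[ 0.4311616  -0.32912815  0.23083488] tool y ang -84.27597087363917 0.85
shift [ 0.5923223  -0.71650495  0.20282032]
```

```bash
python3 -m pendant '[0,0,0,0.59,-0.717,0.2,1,0,0,0,0.59,-0.717,0.2,1,0,0,0,0.59,-0.717,0.2,1,0,0,0,0.59,-0.717,0.2,1,0,0,0,0.59,-0.717,0.2,1,0,0,0,0.59,-0.717,0.2,1,0,0,0,0.59,-0.717,0.2,1]'; python3 - <<'E'
from h import *
d=grab('wrist','w1')
o=telemetry.get_obs();print(o['tool_pos'],o['tool_rot'],d['fx'],d['cx'],d['cy'])
# project the knob top estimate
def proj(p):
    Rm=cv2.Rodrigues(np.array(d['rvec'],float))[0];c=Rm@p+np.ravel(d['tvec'])
    th=np.arctan2(np.hypot(c[0],c[1]),c[2]);n=c[:2]/np.hypot(*c[:2]);return np.array([d['cx'],d['cy']])+d['fx']*th*n
k=np.array([.5865,-.0975,.107])
for q in [(0,0),(.01,0),(0,.01)]: print(proj(k+np.array([*q,0])))
E
```

```text
t: 1.72
tool_pos: [0.5856, -0.101, 0.1712]
tool_rot: [3.137, 0.15, -0.001]
contact_force: [0.1, 0.0, 0.3]
opening: 0.0853
grip_force: 0.0
[ 0.58564335 -0.10125103  0.17148791] [3.13747219e+00 1.48582601e-01 1.39443510e-05] 309.70691628693146 317.750623139491 201.97727680507694
[312.00623865 217.76143583]
[313.2472386 204.6398644]
[298.13507483 216.52441722]
```

View pics/w1.png

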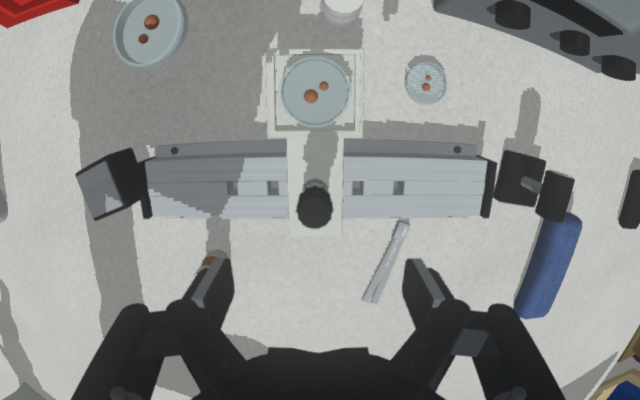

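The knob is at (315,208), with the rail slots level at row 188, so the yaw is right. I'll measure the knob top from the wrist depth.

```bash
python3 - <<'E'
from h import *
d=load('w1');Rm=cv2.Rodrigues(np.array(d['rvec'],float))[0];t=np.ravel(d['tvec'])
v,u=np.mgrid[170:240,280:350];x=u-d['cx'];y=v-d['cy'];r=np.hypot(x,y)+1e-9;th=r/d['fx'];z=d['depth'][170:240,280:350]
P=np.stack([np.tan(th)*x/r*z,np.tan(th)*y/r*z,z],-1);W=(P-t)@Rm
m=(z>0)&(W[...,2]>.096)&(W[...,2]<.115);K=W[m];print(m.sum(),K[:,2].mean())
(c,rad)=cv2.minEnclosingCircle(K[:,:2].astype(np.float32));print(K.mean(0),c,rad,np.ptp(K,axis=0),'px',u[m].mean(),v[m].mean())
o=telemetry.get_obs();M=R.from_rotvec(o['tool_rot']).as_matrix()
print('tool y ang',np.degrees(np.arctan2(M[1,1],M[0,1])),M[:,2])
print('shift',M.T@(np.array([K[:,0].mean(),K[:,1].mean(),.071])-o['tool_pos'])/.3)
# slots for rail direction
for a,b in((273,188),(357,188),(232,188),(399,188)):
  x,y=a-d['cx'],b-d['cy'];r=np.hypot(x,y);q=Rm.T@np.array([np.tan(r/d['fx'])*x/r,np.tan(r/d['fx'])*y/r,1]);cc=-Rm.T@t;print(cc+q*(.034-cc[2])/q[2])
E
```

```text
1008 0.10309319006297261
[ 0.59063197 -0.09876627  0.10309319] (0.5897046327590942, -0.09905797243118286) 0.014163079671561718 [0.02692427 0.02742138 0.00954882] px 314.33730158730157 210.6140873015873
tool y ang -84.57729006512452 [ 3.74500007e-05 -6.03096430e-04 -9.99999817e-01]
shift [ 0.01734361 -0.00687632  0.33495525]
[ 0.58457446 -0.05930073  0.034     ]
[ 0.59200981 -0.13840295  0.034     ]
[ 0.58105075 -0.01911349  0.034     ]
[ 0.59611184 -0.17926566  0.034     ]
```

```bash
python3 -m pendant '[0,0,0,0.014,-0.006,0.1,0.8,0,0,0,0.014,-0.006,0.2,0.6,0,0,0,0.014,-0.006,0.28,0.6,0,0,0,0.014,-0.006,0.33,0.6,0,0,0,0.014,-0.006,0.33,0.6,0,0,0,0.014,-0.006,0.33,0.6]' 20 && python3 -m pendant '[0,0,0,0,0,0,0.45,0,0,0,0,0,0,0.4,0,0,0,0,0,0,0.35,0,0,0,0,0,0,0.3,0,0,0,0,0,0,0.25,0,0,0,0,0,0,0.2,0,0,0,0,0,0,0.2,0,0,0,0,0,0,0.2]' 20
```

```text
t: 2.52
tool_pos: [0.5908, -0.0981, 0.0737]
tool_rot: [3.137, 0.151, 0.003]
contact_force: [0.9, 0.5, 0.1]
opening: 0.0516
grip_force: 0.0
t: 3.52
tool_pos: [0.5901, -0.0975, 0.0724]
tool_rot: [3.138, 0.152, 0.001]
contact_force: [1.2, -0.3, 0.8]
opening: 0.0252
grip_force: 20.1
```

```bash
python3 -m pendant '[0,0,0,0,0,-0.01,0.2,0,0,0,0,0,-0.02,0.2,0,0,0,0,0,-0.03,0.2,0,0,0,0,0,-0.04,0.2,0,0,0,0,0,-0.05,0.2,0,0,0,0,0,-0.053,0.2,0,0,0,0,0,-0.053,0.2,0,0,0,0,0,-0.053,0.2]'; python3 - <<'E'
from h import *
d=grab('wrist','w2');cv2.imwrite('pics/w2c.png',cv2.resize(d['image'][60:300,200:440,::-1],(600,600),interpolation=cv2.INTER_CUBIC))
E
```

```text
t: 4.53
tool_pos: [0.5899, -0.0971, 0.0867]
tool_rot: [-3.137, -0.151, -0.0]
contact_force: [7.3, -1.3, -9.8]
opening: 0.0254
grip_force: 20.4
```

View pics/w2c.png

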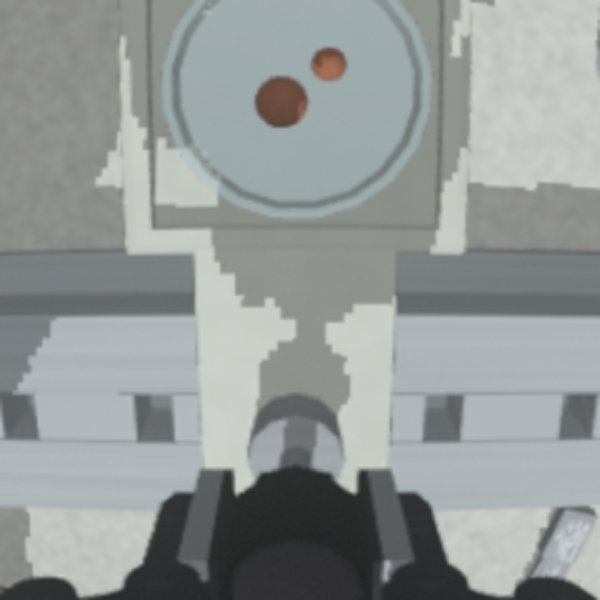

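The pads hold the knob and the pin shaft shows above the sleeve. I'll check the knob top height by depth.

```bash
cat >> h.py <<'E'
def wpts(d,r0,r1,c0,c1):
    Rm=cv2.Rodrigues(np.array(d['rvec'],float))[0];t=np.ravel(d['tvec'])
    v,u=np.mgrid[r0:r1,c0:c1];x=u-d['cx'];y=v-d['cy'];r=np.hypot(x,y)+1e-9;th=r/d['fx'];z=d['depth'][r0:r1,c0:c1]
    return (np.stack([np.tan(th)*x/r*z,np.tan(th)*y/r*z,z],-1)-t)@Rm
E
python3 - <<'E'
from h import *
W=wpts(load('w2'),230,300,305,332)
for i in range(0,70,5): print(230+i,W[i,13].round(4))
E
```

```text
230 [ 0.5981 -0.0971  0.0605]
235 [ 0.5948 -0.0974  0.0606]
240 [ 0.5927 -0.0976  0.0629]
245 [ 0.5933 -0.0976  0.071 ]
250 [ 0.6029 -0.0967  0.0961]
255 [ 0.6029 -0.0967  0.1012]
260 [ 0.603  -0.0967  0.1062]
265 [ 0.6024 -0.0967  0.1098]
270 [ 0.6016 -0.0968  0.1127]
275 [ 0.6015 -0.0968  0.1168]
280 [ 0.5998 -0.097   0.1181]
285 [ 0.5968 -0.0972  0.1175]
290 [ 0.5945 -0.0975  0.1179]
295 [ 0.592  -0.0977  0.1181]
```

```bash
python3 -m pendant '[0,0,0,0,0.01,0,0.2,0,0,0,0,0.025,0,0.2,0,0,0,0,0.045,0,0.2,0,0,0,0,0.065,0,0.2,0,0,0,0,0.085,0,0.2,0,0,0,0,0.105,0,0.2,0,0,0,0,0.12,0,0.2,0,0,0,0,0.13,0,0.2,0,0,0,0,0.1333,0,0.2,0,0,0,0,0.1333,0,0.2,0,0,0,0,0.1333,0,0.2]'; python3 - <<'E'
from h import *
d=grab('wrist','w3');cv2.imwrite('pics/w3c.png',cv2.resize(d['image'][60:300,160:480,::-1],(800,600),interpolation=cv2.INTER_CUBIC))
W=wpts(d,225,300,305,332)
for i in range(0,75,8): print(225+i,W[i,13].round(4))
E
```

```text
t: 5.95
tool_pos: [0.5936, -0.136, 0.0863]
tool_rot: [-3.136, -0.151, 0.0]
contact_force: [7.1, 1.4, -10.1]
opening: 0.0254
grip_force: 20.5
225 [ 0.6044 -0.1357  0.0587]
233 [ 0.6008 -0.1361  0.0622]
241 [ 0.5965 -0.1365  0.0642]
249 [ 0.6071 -0.1355  0.0954]
257 [ 0.6066 -0.1356  0.1027]
265 [ 0.6067 -0.1356  0.1104]
273 [ 0.6054 -0.1357  0.1149]
281 [ 0.6027 -0.136   0.1172]
289 [ 0.599  -0.1364  0.1179]
297 [ 0.5943 -0.1368  0.1174]
```

View pics/w3c.png

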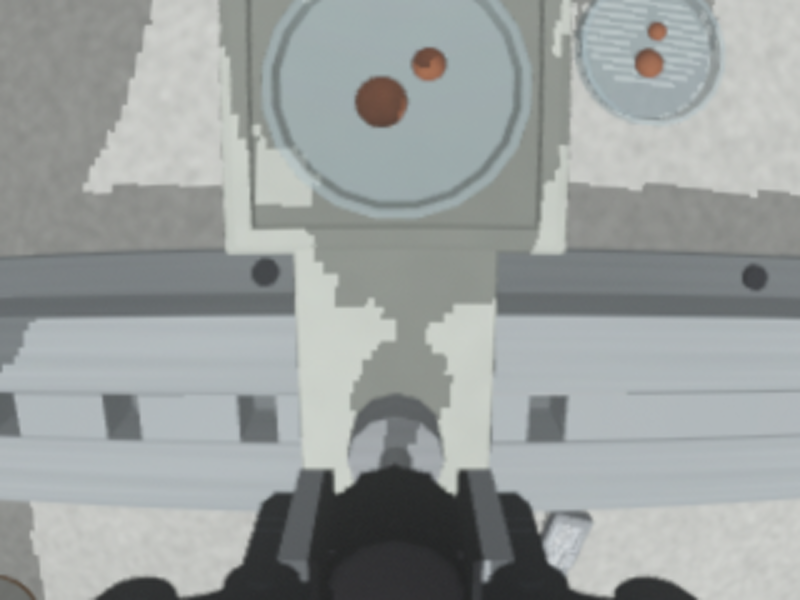

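The slots on either side of the carriage are at crop (258,418) and (547,418), with the sleeve at 396. The carriage is therefore about 1–2 mm short, so I'll nudge it 2 mm further and lower.

```bash
python3 -m pendant '[0,0,0,0,0.003,0,0.2,0,0,0,0,0.006,0,0.2,0,0,0,0,0.006,0.01,0.2,0,0,0,0,0.006,0.02,0.2,0,0,0,0,0.006,0.03,0.2,0,0,0,0,0.006,0.04,0.2,0,0,0,0,0.006,0.05,0.2,0,0,0,0,0.006,0.05,0.2,0,0,0,0,0.006,0.05,0.2]'
```

```text
t: 7.12
tool_pos: [0.5941, -0.1391, 0.0736]
tool_rot: [3.138, 0.151, 0.0]
contact_force: [1.9, 1.3, -1.5]
opening: 0.0256
grip_force: 21.4
```

```bash
python3 -m pendant '[0,0,0,0,0,0.008,0.2,0,0,0,0,0,0.016,0.2,0,0,0,0,0,0.022,0.2,0,0,0,0,0,0.026,0.2,0,0,0,0,0,0.028,0.2,0,0,0,0,0,0.03,0.2,0,0,0,0,0,0.03,0.2,0,0,0,0,0,0.03,0.2]';python3 - <<'E'
from h import *
d=grab('wrist','w4');cv2.imwrite('pics/w4c.png',cv2.resize(d['image'][60:300,160:480,::-1],(800,600),interpolation=cv2.INTER_CUBIC))
W=wpts(d,225,330,305,332)
for i in range(0,105,8): print(225+i,W[i,13].round(4))
E
```

```text
t: 8.12
tool_pos: [0.5944, -0.1394, 0.0665]
tool_rot: [3.137, 0.152, 0.0]
contact_force: [-3.0, 1.7, 12.1]
opening: 0.0253
grip_force: 22.6
225 [ 0.6071 -0.139   0.0434]
233 [ 0.6049 -0.1392  0.0498]
241 [ 0.6049 -0.1392  0.0602]
249 [ 0.6066 -0.139   0.0731]
257 [ 0.6067 -0.139   0.0816]
265 [ 0.6072 -0.1389  0.09  ]
273 [ 0.6059 -0.1391  0.0947]
281 [ 0.6039 -0.1392  0.0979]
289 [ 0.5995 -0.1397  0.0977]
297 [ 0.5958 -0.14    0.0984]
305 [ 0.5906 -0.1405  0.0975]
313 [ 0.5862 -0.1409  0.0978]
321 [ 4.990e-01 -1.494e-01  3.000e-04]
329 [ 4.889e-01 -1.504e-01 -4.000e-04]
```

View pics/w4c.png

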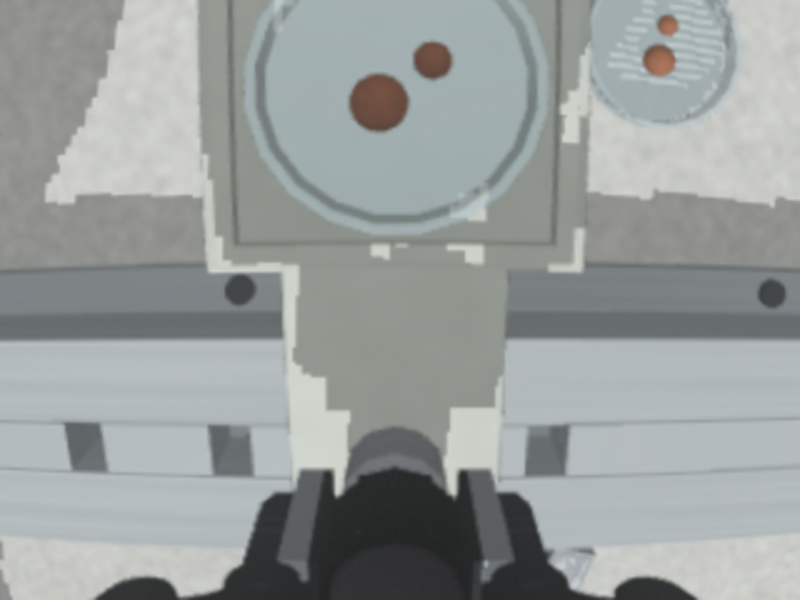

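The knob top is at about 0.098 m with a 12 N push, so the pin is home in the next slot and the dish is in its tray. I'm handing in.

```bash
python3 -c "
from station import ctrl
print(ctrl.finish_job())"
```

```text
the job is handed in; nothing more can be done
None
```

The job is handed in: the carriage is one hole nearer the lamp (about 1–2 mm past its centre by the camera), and the knob is held down with about 12 N, within about 1 mm of fully home. The squeeze was 20–23 N, above the 15 N asked because the gripper's minimum is 20 N, and the dish was untouched in its tray; the hand-in gave no verdict.

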